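# Follow the scalloped edge of the spice turntable round

### The job

Bring the spice jar with the green cap round to the chopping board: set a fingertip in a notch of the wooden turntable's scalloped edge and follow the edge round, slowly and with light pressure, in either direction, until the green-capped jar stands on the side of the turntable that faces the middle of the board, then draw the finger clear. What stands on the turntable rides along: do not touch, lift or tip any of it, and leave the board and the things on it as they lie.

Things in the scene. Friction and masses are not known exactly. Their poses are not given: they have to be found in the camera images.
- turntable: round pale wooden turntable (lazy Susan), 0.9 kg, turning freely either way without a stop about a fixed upright axis (about 0.1 N m of friction); it stays where it is left. Wood from z = 18 to 40 mm above the worktop, open below outside the foot (95 mm radius). Origin on the axis at the underside of the wood; z up; petals at 0, 45, 90 ... degrees from its x axis, notches at 22.5, 67.5 ...
- notch (a point): one of the eight open notches in the edge, at 22.5 degrees: point mid-way between two petals, 160 mm from the axis, at half the wood's thickness; turns with the turntable. The petals are discs of 44 mm radius centred 128 mm from the axis (outermost edge at 172 mm); the notch narrows inwards: 70 mm wide at 160 mm from the axis, 33 mm at 148 mm, closed at 130 mm
- board_side (a point): unmarked fixed point above the turntable, 70 mm from the axis and 41 mm above the worktop, straight towards the chopping board: where the green-capped jar should come to stand. It does not turn with the turntable
- green_spice_mid (a point): spice jar with a green cap, the one that is wanted: 45 mm across, 106 mm tall, about 0.11 kg, loose, standing 70 mm from the turntable's axis. Point half-way up on its axis, 53 mm above its foot
- brown_lid_jar_mid (a point): glass jar with a brown lid, 68 mm across, 88 mm tall, loose, 70 mm from the turntable's axis. Point half-way up on its axis, 44 mm above its foot
- garlic_mid (a point): bulb of garlic, 56 mm across and tall, loose, 70 mm from the turntable's axis. Point at its middle, 28 mm above its foot
- tin_mid (a point): small closed food tin with a silvery top, 76 mm across, 58 mm tall, loose, 70 mm from the turntable's axis. Point at its middle, 29 mm above its foot
- chopping_board: wooden chopping board, 150 x 220 x 22 mm, loose on the worktop, its nearer long edge about 5 cm from the turntable's outermost edge. Origin at the centre of its underside, x across, y along it
- tomato: tomato, 62 mm across, 61 mm tall, lying on the board. Origin at the centre of its underside
- lemon: lemon, 72 x 55 x 56 mm, lying on the board. Origin at the centre of its underside
- peeler_tool: dark green peeler, 170 x 25 x 18 mm, lying along the board's far side from the turntable. Origin at the centre of its underside, x along it
There are look-alikes about, which are no part of the job. Leave any blue look-alike of the part that bears garlic_mid alone.

How it is judged:
On the way:
1. a fingertip bears on the edge of the turntable and moves it along (contact force between the fingers and turntable above 0.1 N and horizontal distance between the grasp point and turntable above 0.11 m and angular speed of turntable above 0.02 rad/s), for 0.02 s.
At the end, for the whole second after the job is handed in: Green-capped jar within 20 mm of the board-side point (about 17 degrees of turn), turntable at rest, its four things upright on it (0.1 rad), within 15 mm of their distance from its axis; board, tomato, lemon and peeler within 20 mm of where they lay (horizontal distance between green_spice_mid and board_side below 0.02 m and angular speed of turntable below 0.05 rad/s and angle between each of green_spice_mid, brown_lid_jar_mid, garlic_mid, tin_mid's own z axis and vertical below 0.1 rad and height (world z) of green_spice_mid between 0.0875 and 0.0995 m and horizontal distance between green_spice_mid and turntable between 0.055 and 0.085 m and height (world z) of brown_lid_jar_mid between 0.0785 and 0.0905 m and horizontal distance between brown_lid_jar_mid and turntable between 0.055 and 0.085 m and height (world z) of garlic_mid between 0.0625 and 0.0745 m and horizontal distance between garlic_mid and turntable between 0.055 and 0.085 m and height (world z) of tin_mid between 0.0635 and 0.0755 m and horizontal distance between tin_mid and turntable between 0.055 and 0.085 m and distance of each of chopping_board, tomato, lemon, peeler_tool from where it was at the start of the episode below 0.02 m); the robot touches nothing.
It fails at once if the robot touches something that stands on the turntable (contact force between any of the fingers, the arm and green_spice above 1 N or contact force between any of the fingers, the arm and brown_lid_jar above 1 N or contact force between any of the fingers, the arm and garlic above 1 N or contact force between any of the fingers, the arm and tin above 1 N).
It fails at once if something on the turntable is lifted, tips or slides from its place (height (world z) of green_spice_mid above 0.1055 m or angle between any of green_spice_mid, brown_lid_jar_mid, garlic_mid, tin_mid's own z axis and vertical above 0.25 rad or horizontal distance between any of green_spice_mid, brown_lid_jar_mid, garlic_mid, tin_mid and turntable above 0.09 m or horizontal distance between any of green_spice_mid, brown_lid_jar_mid, garlic_mid, tin_mid and turntable below 0.05 m or height (world z) of brown_lid_jar_mid above 0.0965 m or height (world z) of garlic_mid above 0.0805 m or height (world z) of tin_mid above 0.0815 m).
It fails at once if the board or something on it is disturbed (moved more than 20 mm) (distance of any of chopping_board, tomato, lemon, peeler_tool from where it was at the start of the episode above 0.02 m).
It fails at once if the turntable is spun (faster than 2 rad/s) (angular speed of turntable above 2 rad/s).
It fails at once if the turntable is pressed hard (over 30 N) (contact force between the fingers and turntable above 30 N).
It also fails if it takes over 48 s, if anything falls off the work surface, if the arm or the gripper's body presses on something with over 40 N, if the wrist force passes 120 N, or if a joint passes its speed limit or range.

### The arm

A 7-joint arm with a two-finger parallel gripper is mounted at the origin on a cart in front of the work surface, level with it; the furniture and walls round the work are solid. World frame = base frame: x ahead of the robot, y to its left, z up, the work surface at z = 0. Lengths are in m, angles in rad, forces in N, time in s.
With the tool pointing down it reaches from about 0.425 to 0.925 m from the base axis. Payload 6.8 kg.
Tool frame: the origin (TCP) lies midway between the tips of the shut fingers; the grasp point (between the pads) lies 19 mm behind it (ctrl.pinch_z is the z of the grasp point in the tool frame, in m); z points along the fingers, y is the direction in which the jaws open and shut (so a half turn about z gives the same grasp; the last joint's range is limited). The gripper opens to 85 mm and grips with 20 to 120 N. Pads are 22 mm wide; open, the fingers measure 114 mm over their backs; the gripper's body (76 mm by 85 mm) begins 54 mm behind the grasp point. The pads swing forward as they close: fully open they stand 13 mm farther back than shut.
Start: joints at [1.076, 0.477, 0.022, 1.555, -0.011, 1.109, -0.083], TCP at [0.255, -0.625, 0.231] pointing down, gripper open.
Joint ranges: [-2.96, 2.96], [-0.34, 2.1], [-1.41, 1.46], [0.24, 2.44], [-1.37, 4.51], [0.17, 1.92], [-2.96, 2.96]. Speed limits (rad/s): [2.39, 2.39, 3.14, 3.14, 3.14, 3.14, 3.14].

### API

Orientations are given as a unit quaternion [x, y, z, w].
In Python, from bench import ctrl gives the robot as it stands.
- The arm moves only by the shell command python3 -m crank 'ROWS'. ROWS is JSON, a list of rows, each a list of 7 numbers: the shift along the tool's x, y, z as a fraction of full scale, then the turn, a rotation vector about the tool's x, y, z as a fraction of full scale, then the opening, from 0 (shut) to 1 (fully open). A call has 1 to 20 rows; each row is the pose to reach, as a shift and turn from the pose commanded when the call began, along the tool's axes at that moment; what a row does not reach only later rows make up. Full scale, the value 1, is 1000 mm for a shift and 30 degrees for a turn. A row lasts 1/10 s, in which the tool goes at most 50 mm and 8.59 degrees, less where a joint would pass 70% of its speed; a pose out of reach is approached as far as the arm can. A call with a number of a shift or a turn outside -1 to 1 is refused whole. A call with a gripper value outside its range is refused whole. The fingers move at their own pace and stop on an object; the grip force is fixed at half the most. Time passes only in rows, so rows that repeat a pose let the fingers close. It gives the time, the measured TCP pose, the force and the opening at its end, in the units of the state.
- ctrl.read_state(): the state, without advancing time (a new reading comes with each control period).
- ctrl.get_image(name): name is "scene" or "side" or "wrist"; returns (picture, depth): 480x640x3 uint8, blue, green, red; 480x640 float32, m along the optical axis (not along the pixel's ray), 0 where there is no reading.
- ctrl.camera_model(name): a dict with "camera_matrix" (3x3 intrinsics, pixels), "rvec" (rotation vector, rad) and "tvec" (3), from world to camera coordinates, as OpenCV has them; the wrist camera has in their place "mount" (4x4, takes a point from camera to tool coordinates, whose origin is the TCP and whose axes are the flange's). Camera axes: x right, y down, z forward; pixel columns grow to the right and rows downward; lengths in m; the calibration is good to about 2 mm. The wrist camera is an equidistant fisheye: a pixel r from the principal point sees the ray r / f radians off the axis. A picture is of the moment at which its call begins: read the wrist's pose just before it. camera_model takes no time and is no camera call.
- ctrl.close_job(): hands the job in, once; it reports no verdict.
The state is a dict: "t": time; "q": joint angles; "qvel": joint speeds; "tau": joint torques, N m; "eef_pos": TCP position; "tool_rot": TCP orientation; "ft_force": force on the tool from outside, world axes, zero at the start; "ft_torque": the same for the moment, N m; "finger_gap": finger opening in m.
Only numpy, scipy, OpenCV 4.12 (cv2) and the standard library are available. Lean on these libraries where they do the work, as an engineer would, in place of code of your own. Each camera call takes 0.05 s, during which the arm holds its last target.

## Working session

There is one attempt and no reset: what is moved stays moved. The work goes in short steps, Python scripts to look and compute and a shell command to move; the robot and the scene stay as the last step left them, time stands still between calls to the robot, and variables do not carry over. Pictures are saved under pics/ and viewed, and the job is handed in when it is done.

```bash
mkdir -p pics; ls
python3 - <<'E'
from bench import ctrl
import cv2,numpy as np
s=ctrl.read_state();print({k:np.round(v,3).tolist() for k,v in s.items()},ctrl.pinch_z)
for n in("scene","side"):
    p,d=ctrl.get_image(n);cv2.imwrite(f"pics/{n}0.png",p);np.save(f"pics/{n}0.npy",d)
    m=ctrl.camera_model(n);print(n,m)
E
```

```text
pics
{'t': 0.0, 'q': [1.076, 0.478, 0.022, 1.556, -0.012, 1.109, -0.083], 'qvel': [0.001, 0.0, -0.001, -0.001, 0.001, -0.0, 0.001], 'tau': [0.0, -59.646, 1.608, -28.119, 0.012, 0.009, 0.0], 'eef_pos': [0.254, -0.625, 0.23], 'tool_rot': [0.981, 0.192, -0.0, -0.001], 'ft_force': [0.193, -0.067, -0.239], 'ft_torque': [-0.024, -0.004, 0.0], 'finger_gap': 0.085} -0.0187
scene {'camera_matrix': array([[546.97842596,   0.        , 324.11465168],
       [  0.        , 546.97842596, 233.21118622],
       [  0.        ,   0.        ,   1.        ]]), 'rvec': array([ 0.82595456, -2.64477269,  0.99604075]), 'tvec': array([0.40649447, 0.36274705, 1.29371461])}
side {'camera_matrix': array([[553.224315  ,   0.        , 325.35024152],
       [  0.        , 553.224315  , 236.71378061],
       [  0.        ,   0.        ,   1.        ]]), 'rvec': array([ 2.05720175, -0.48106984,  0.25519233]), 'tvec': array([-0.53260685,  0.18008041,  1.13925773])}
```

View pics/scene0.png

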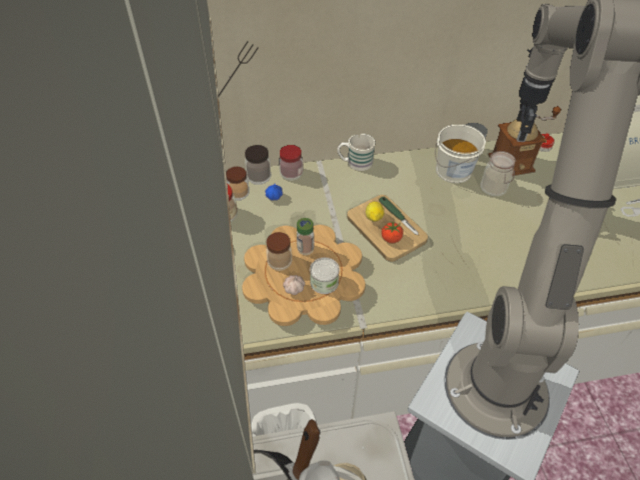

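View pics/side0.png

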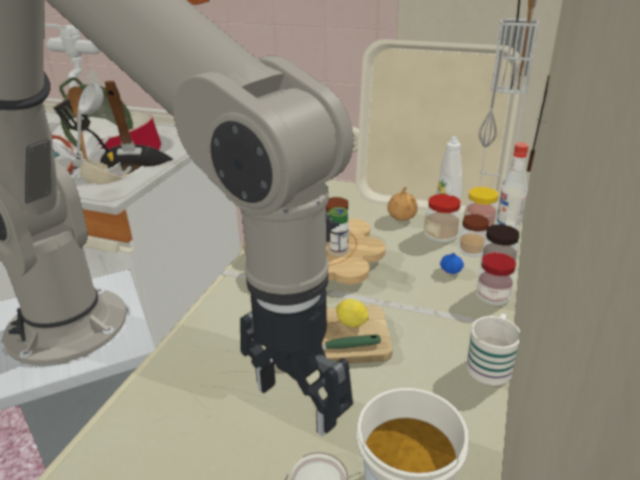

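```bash
cat > h.py <<'E'
import cv2,numpy as np
from bench import ctrl
def cam(n):
    m=ctrl.camera_model(n);R,_=cv2.Rodrigues(m["rvec"]);return m["camera_matrix"],R,np.ravel(m["tvec"])
def plane(n,uv,z):
    K,R,t=cam(n);uv=np.atleast_2d(uv).astype(float)
    r=(np.linalg.inv(K)@np.c_[uv,np.ones(len(uv))].T).T@R;c=-R.T@t
    return c+r*((z-c[2])/r[:,2])[:,None]
def cloud(n,d):
    K,R,t=cam(n);v,u=np.mgrid[:480,:640]
    p=np.stack([(u-K[0,2])/K[0,0]*d,(v-K[1,2])/K[1,1]*d,d],-1)
    return (p-t)@R
def proj(n,P):
    K,R,t=cam(n);q=(np.atleast_2d(P)@R.T+t)@K.T;return q[:,:2]/q[:,2:]
E
cat > an.py <<'E'
import sys;from h import *
tag=sys.argv[1]
p=cv2.imread(f"pics/scene{tag}.png");d=np.load(f"pics/scene{tag}.npy")
C=cloud("scene",d);hsv=cv2.cvtColor(p,cv2.COLOR_BGR2HSV)
v,u=np.mgrid[:480,:640]
roi=(u>235)&(u<372)&(v>215)&(v<330)&(d>0)
z=C[...,2]
ww=roi&(z>.030)&(z<.05)&(hsv[...,1]>80)
m=ww.astype(np.uint8)*255
m=cv2.morphologyEx(m,cv2.MORPH_CLOSE,np.ones((25,25)))
cs=max(cv2.findContours(m,0,1)[0],key=cv2.contourArea)[:,0]
P=plane("scene",cs,.04)[:,:2]
(c,r)=cv2.minEnclosingCircle(P.astype(np.float32));print("circle",c,r)
def comp(name,mk,zz):
    vv,uu=np.nonzero(mk)
    if len(uu)<5: print(name,'none');return
    print(name,len(uu),"px",uu.mean().round(1),vv.mean().round(1),"pts med",np.median(C[mk],axis=0).round(4),"ray",plane("scene",[[uu.mean(),vv.mean()]],zz)[0].round(4))
H,S,V=cv2.split(hsv)
comp("greencap",roi&(H>40)&(H<90)&(S>80)&(z>.12)&(z<.17)&(V<150),.146)
from scipy.optimize import least_squares
def sd(x,P):
    q=P-x[:2];a=np.arctan2(q[:,1],q[:,0])-x[2];k=np.round(a/(np.pi/4))*np.pi/4+x[2]
    return np.hypot(*(q-.128*np.c_[np.cos(k),np.sin(k)]).T)-.044
best=min((least_squares(sd,[*c,a],args=(P,),loss='soft_l1',f_scale=.003) for a in np.arange(0,.78,.1)),key=lambda s:s.cost)
print("fit",best.x.round(4),"petal deg",np.degrees(best.x[2])%45,"rms",np.sqrt(np.median(sd(best.x,P)**2)))
bb=(u>340)&(u<435)&(v>190)&(v<262)&(z>.015)&(z<.03)&(S>60)
mb=cv2.morphologyEx(bb.astype(np.uint8)*255,cv2.MORPH_CLOSE,np.ones((25,25)))
cb=max(cv2.findContours(mb,0,1)[0],key=cv2.contourArea)[:,0]
PB=plane("scene",cb,.022)[:,:2];R=cv2.minAreaRect((PB*1000).astype(np.float32));print("board",R)
o=p.copy();cv2.drawContours(o,[cs[:,None]],-1,(255,0,0),1);cv2.drawContours(o,[cb[:,None]],-1,(255,0,0),1)
for i in range(8):
    a=best.x[2]+np.pi/4*(i+.5);q=best.x[:2]+.16*np.array([np.cos(a),np.sin(a)]);print("notch",i,q.round(3),np.degrees(a).round(1))
    uvp=proj("scene",[[*q,.04]])[0].astype(int);cv2.circle(o,tuple(map(int,uvp)),2,(0,255,255),-1)
cv2.imwrite(f"pics/an{tag}.png",cv2.resize(o[150:340,220:450],None,fx=3,fy=3))
E
python3 an.py 0
```

```text
circle (0.5570046901702881, 0.005959788803011179) 0.172536239027977
greencap 143 px 304.6 227.4 pts med [ 0.5882 -0.0452  0.1415] ray [ 0.5873 -0.0451  0.146 ]
fit [0.556  0.0058 0.2496] petal deg 14.302405586192569 rms 0.0019181142718840973
board ((468.72662353515625, -260.91229248046875), (189.59881591796875, 222.0056610107422), 68.63666534423828)
notch 0 [0.684 0.102] 36.8
notch 1 [0.579 0.164] 81.8
notch 2 [0.46  0.134] 126.8
notch 3 [0.398 0.029] 171.8
notch 4 [ 0.428 -0.09 ] 216.8
notch 5 [ 0.533 -0.153] 261.8
notch 6 [ 0.652 -0.122] 306.8
notch 7 [ 0.714 -0.017] 351.8
```

Run:
```python
from h import *
s=ctrl.read_state()
m=ctrl.camera_model("wrist");print(m)
p,d=ctrl.get_image("wrist");cv2.imwrite("pics/w0.png",p)
```

```text
{'camera_matrix': array([[371.64829954,   0.        , 312.98724146],
       [  0.        , 371.64829954, 239.27479365],
       [  0.        ,   0.        ,   1.        ]]), 'mount': array([[-9.34432158e-04, -9.52554447e-01, -3.04366806e-01,
         7.68805865e-02],
       [ 9.99999273e-01, -1.12218978e-03,  4.41951554e-04,
        -6.52382776e-04],
       [-7.62540236e-04, -3.04366171e-01,  9.52554803e-01,
        -1.42837788e-01],
       [ 0.00000000e+00,  0.00000000e+00,  0.00000000e+00,
         1.00000000e+00]])}
```

View pics/an0.png

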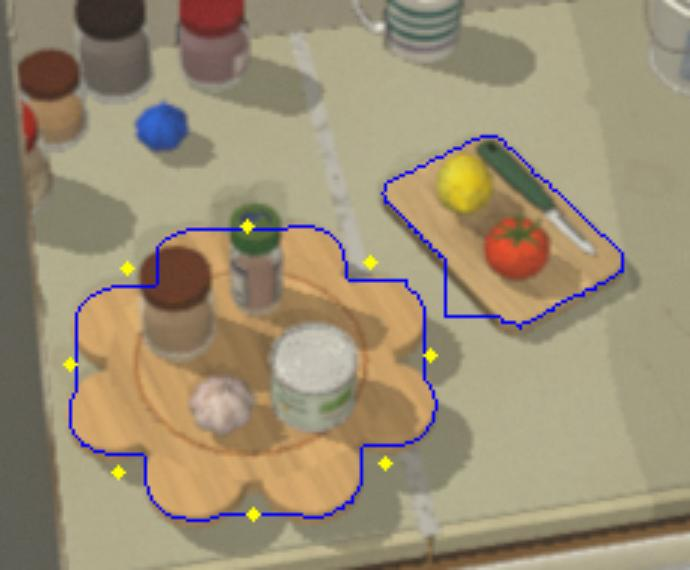

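```bash
cat > an2.py <<'E'
import sys;from h import *
from scipy.optimize import least_squares
tag=sys.argv[1]
p=cv2.imread(f"pics/scene{tag}.png");d=np.load(f"pics/scene{tag}.npy")
C=cloud("scene",d);H,S,V=cv2.split(cv2.cvtColor(p,cv2.COLOR_BGR2HSV))
v,u=np.mgrid[:480,:640];z=C[...,2]
print([ (k,tuple(cv2.cvtColor(p,cv2.COLOR_BGR2HSV)[k[1],k[0]])) for k in [(280,315),(255,260),(370,300),(300,330),(360,245)]])
roi=(u>235)&(u<372)&(v>215)&(v<330)
ww=roi&(S>95)&(H<22)&(H>8)&(z<.055)&(z>.02)
m=cv2.morphologyEx(ww.astype(np.uint8)*255,cv2.MORPH_OPEN,np.ones((2,2)))
cs=max(cv2.findContours(m,0,1)[0],key=cv2.contourArea)[:,0]
P=plane("scene",cs,.04)[:,:2]
def sd(x,P):
    q=P-x[:2];a=np.arctan2(q[:,1],q[:,0])-x[2];k=np.round(a/(np.pi/4))*np.pi/4+x[2]
    return np.hypot(*(q-.128*np.c_[np.cos(k),np.sin(k)]).T)-.044
c=[.556,.006]
P=P[np.hypot(*(P-c).T)>.12]
best=min((least_squares(sd,[*c,a],args=(P,),loss='soft_l1',f_scale=.002) for a in np.arange(0,.78,.1)),key=lambda s:s.cost)
x=best.x;print("fit",x.round(4),"petal deg",np.degrees(x[2])%45,"med",np.median(abs(sd(x,P))))
corn=plane("scene",[[348.3,213.3],[393.3,258.3],[427.7,237.3],[382.7,195.3]],.022)[:,:2]
print("board corners",corn.round(3).tolist(),corn.mean(0).round(4))
b=corn.mean(0);bd=np.degrees(np.arctan2(*(b-x[:2])[::-1]));print("board dir",bd)
R=roi&(H>40)&(H<95)&(S>70)&(V<160)&(u<330)
mm=(R*255).astype(np.uint8);cc=max(cv2.findContours(mm,0,1)[0],key=cv2.contourArea);(cu,cv_),rr=cv2.minEnclosingCircle(cc);print("cap",cu,cv_,rr,len(cc),cv2.boundingRect(cc))
for zz in (.13,.138,.146):
    g=plane("scene",[[cu,cv_]],zz)[0,:2]-x[:2];print(zz,"jar r",np.hypot(*g).round(4),"ang",np.degrees(np.arctan2(g[1],g[0])).round(1))
o=p.copy();cv2.drawContours(o,[cs[:,None]],-1,(255,0,0),1);cv2.drawContours(o,[cc],-1,(255,0,255),1)
for i in range(8):
    a=x[2]+np.pi/4*(i+.5);q=x[:2]+.15*np.array([np.cos(a),np.sin(a)])
    cv2.circle(o,tuple(map(int,proj("scene",[[*q,.04]])[0])),1,(0,255,255),-1)
for r in (0,.07): cv2.circle(o,tuple(map(int,proj("scene",[[x[0]+r*np.cos(np.radians(bd)),x[1]+r*np.sin(np.radians(bd)),.041]])[0])),2,(0,0,255),-1)
cv2.imwrite(f"pics/an{tag}.png",cv2.resize(o[150:340,220:450],None,fx=3,fy=3))
E
python3 an2.py 0
```

```text
[((280, 315), (np.uint8(17), np.uint8(124), np.uint8(209))), ((255, 260), (np.uint8(17), np.uint8(125), np.uint8(214))), ((370, 300), (np.uint8(28), np.uint8(46), np.uint8(132))), ((300, 330), (np.uint8(25), np.uint8(52), np.uint8(137))), ((360, 245), (np.uint8(25), np.uint8(52), np.uint8(176)))]
fit [0.5509 0.0101 0.2537] petal deg 14.533541067188429 med 0.0018950055285133424
board corners [[0.58, -0.254], [0.385, -0.182], [0.342, -0.305], [0.534, -0.378]] [ 0.4604 -0.2796]
board dir -107.36348305007853
cap 304.5 226.0 8.500100135803223 70 (297, 218, 16, 17)
0.13 jar r 0.0852 ang -55.7
0.138 jar r 0.078 ang -55.9
0.146 jar r 0.0709 ang -56.2
```

View pics/an0.png

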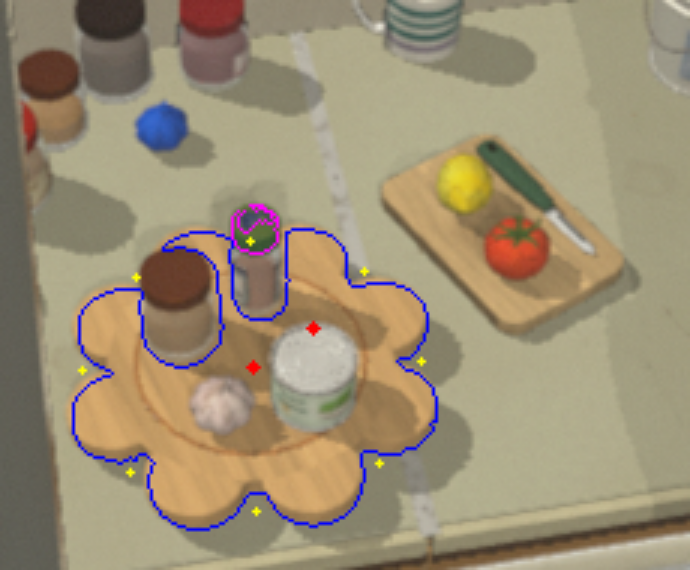

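View pics/w0.png

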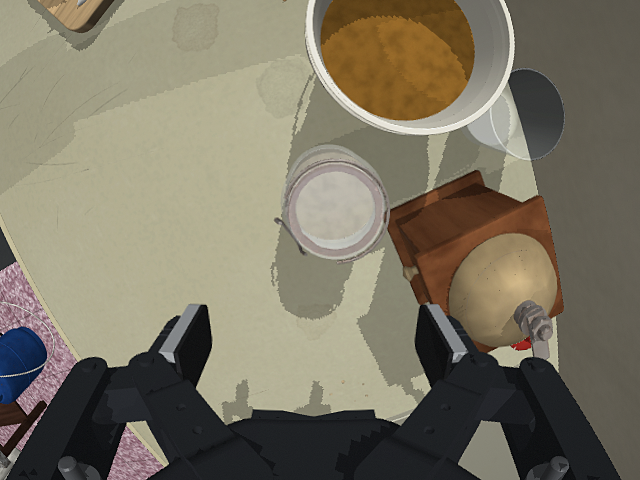

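```bash
cat > an3.py <<'E'
import sys;from h import *
from scipy.optimize import least_squares
tag=sys.argv[1]
p=cv2.imread(f"pics/scene{tag}.png");d=np.load(f"pics/scene{tag}.npy")
K,R,t=cam("scene");print("cam",(-R.T@t).round(3))
C=cloud("scene",d);H,S,V=cv2.split(cv2.cvtColor(p,cv2.COLOR_BGR2HSV))
v,u=np.mgrid[:480,:640];z=C[...,2]
roi=(u>235)&(u<372)&(v>215)&(v<330)
print("top z",np.median(z[roi&(S>95)&(z>.03)&(z<.05)]))
Q=C[roi&(S>95)&(H<22)&(z>.034)&(z<.046)][:,:2]
# petal-top points: every top point must lie inside outline; fit outline of the depth points by angular maxima
def fit(P,c):
    def sd(x,P):
        q=P-x[:2];a=np.arctan2(q[:,1],q[:,0])-x[2];k=np.round(a/(np.pi/4))*np.pi/4+x[2]
        return np.hypot(*(q-.128*np.c_[np.cos(k),np.sin(k)]).T)-.044
    b=min((least_squares(sd,[*c,a],args=(P,),loss='soft_l1',f_scale=.002) for a in np.arange(0,.78,.1)),key=lambda s:s.cost)
    return b.x,np.median(abs(sd(b.x,P)))
c=np.array([.554,.008])
q=Q-c;a=np.arctan2(q[:,1],q[:,0]);r=np.hypot(*q.T);E=[]
for k in np.arange(-180,180,3):
    s=(np.degrees(a)>=k)&(np.degrees(a)<k+3)
    if s.sum()>3:
        i=np.argmax(np.where(s,r,0))
        if r[i]>.12:E.append(Q[i])
x,e=fit(np.array(E),c);print("fit top",x.round(4),np.degrees(x[2])%45,e,len(E))
for nm,m in {"brown":roi&(z>.11)&(z<.14)&(u<295)&(u>262)&(v>228)&(v<255),"tin":roi&(z>.088)&(z<.11)&(u>308)&(u<342),"garlic":roi&(z>.06)&(z<.11)&(u>280)&(u<305)&(v>270),"green":roi&(z>.135)&(z<.16)&(u>290)&(u<320),"blue":(H>105)&(H<130)&(S>120)&(u>250)&(u<300)&(v>170)&(v<210)}.items():
    g=np.median(C[m],axis=0);w=g[:2]-x[:2];print(nm,m.sum(),g.round(3),"r",np.hypot(*w).round(3),"ang",np.degrees(np.arctan2(w[1],w[0])).round(1))
print("column",[ (uv,C[uv[1],uv[0]].round(2).tolist()) for uv in [(100,50),(100,250),(100,400),(225,150),(235,300),(242,450),(240,340),(228,190)]])
for uv in [(310,437),(320,470),(300,400),(258,350),(350,380)]:print(uv,C[uv[1],uv[0]].round(3))
E
python3 an3.py 0
```

```text
cam [0.021 0.713 1.209]
top z 0.03798493642900641
fit top [0.5583 0.0032 0.2508] 14.370873924240984 0.0017551278559347142 111
brown 428 [0.623 0.022 0.125] r 0.067 ang 16.1
tin 590 [0.49  0.004 0.093] r 0.068 ang 179.0
garlic 298 [0.535 0.076 0.074] r 0.077 ang 107.7
green 212 [ 0.593 -0.055  0.143] r 0.067 ang -59.3
blue 188 [ 0.81  -0.189  0.032] r 0.316 ang -37.4
column [((100, 50), [0.12, 0.65, 1.15]), ((100, 250), [0.09, 0.69, 1.13]), ((100, 400), [0.07, 0.7, 1.13]), ((225, 150), [1.02, -0.21, 0.08]), ((235, 300), [0.27, 0.5, 0.75]), ((242, 450), [0.14, 0.63, 0.83]), ((240, 340), [0.24, 0.53, 0.72]), ((228, 190), [0.88, -0.07, 0.1])]
(310, 437) [0.214 0.454 0.351]
(320, 470) [0.179 0.476 0.315]
(300, 400) [ 0.466  0.161 -0.373]
(258, 350) [ 0.531  0.238 -0.02 ]
(350, 380) [ 0.359  0.053 -0.296]
```

```bash
cat > go.py <<'E'
# prints shift (tool axes, m) and turn (units of 30deg) to reach world x y z with tool x yaw (deg), tool down
import sys;from h import *
from scipy.spatial.transform import Rotation as Ro
x,y,z,yaw=map(float,sys.argv[1:5]);s=ctrl.read_state()
R=Ro.from_quat(s["tool_rot"]);T=Ro.from_euler('z',yaw,degrees=True)*Ro.from_euler('x',180,degrees=True)
print("t",round(s["t"],2),"pos",np.round(s["eef_pos"],4),"yaw",np.degrees(np.arctan2(R.as_matrix()[1,0],R.as_matrix()[0,0])).round(2),"q",np.round(s["q"],2),"F",np.round(s["ft_force"],1))
print("shift",R.inv().apply(np.array([x,y,z])-s["eef_pos"]).round(4),"turn",((R.inv()*T).as_rotvec()/np.radians(30)).round(3))
E
python3 go.py .5 -.4 .23 52; python3 -c "
from h import *
print(plane('scene',[(250,345),(300,338),(450,315),(620,290)],0).round(3))"
```

```text
t 0.15 pos [ 0.2544 -0.6247  0.2305] yaw 22.16 q [ 1.08  0.48  0.02  1.56 -0.01  1.11 -0.08] F [ 0.   0.1 -1.1]
shift [ 0.3122 -0.1155  0.0007] turn [-0.003 -0.001 -0.995]
[[ 0.547  0.246  0.   ]
 [ 0.457  0.159  0.   ]
 [ 0.177 -0.119  0.   ]
 [-0.167 -0.455  0.   ]]
```

```bash
python3 -m crank '[[0.03,-0.012,0,0,0,-0.15,0],[0.07,-0.027,0,0,0,-0.35,0],[0.115,-0.043,0,0,0,-0.55,0],[0.16,-0.06,0,0,0,-0.75,0],[0.205,-0.077,0,0,0,-0.9,0],[0.25,-0.094,0,0,0,-1,0],[0.29,-0.108,0,0,0,-1,0],[0.31,-0.115,0,0,0,-1,0],[0.31,-0.115,0,0,0,-1,0]]'; python3 go.py .49 -.15 .23 82
```

```text
t: 1.05
eef_pos: [0.5023, -0.3966, 0.2311]
tool_rot: [0.896, 0.444, 0.001, -0.001]
ft_force: [0.5, -0.4, -0.2]
finger_gap: -0.0002
t 1.05 pos [ 0.5023 -0.3966  0.2311] yaw 52.66 q [ 0.71  0.43 -0.18  1.63  0.08  1.09 -0.15] F [ 0.5 -0.4 -0.2]
shift [ 0.1886 -0.1593  0.0017] turn [ 0.001 -0.005 -0.978]
```

```bash
python3 -m crank '[[0.025,-0.021,0,0,0,-0.15,0],[0.055,-0.046,0,0,0,-0.35,0],[0.09,-0.075,0,0,0,-0.55,0],[0.125,-0.105,0,0,0,-0.75,0],[0.155,-0.132,0,0,0,-0.9,0],[0.18,-0.152,0,0,0,-0.98,0],[0.188,-0.16,0,0,0,-0.98,0],[0.188,-0.16,0,0,0,-0.98,0]]'; python3 go.py .46 .06 .23 112
```

```text
t: 1.85
eef_pos: [0.487, -0.1543, 0.2314]
tool_rot: [0.757, 0.654, -0.0, 0.0]
ft_force: [1.3, 0.4, 0.2]
finger_gap: -0.0003
t 1.85 pos [ 0.487  -0.1543  0.2314] yaw 81.65 q [ 0.52  0.23 -0.39  1.92  0.11  1.01 -0.06] F [1.3 0.4 0.2]
shift [ 0.2081 -0.0578  0.0013] turn [-0.000e+00  1.000e-03 -1.012e+00]
```

```bash
python3 -m crank '[[0.025,-0.007,0,0,0,-0.15,0],[0.06,-0.017,0,0,0,-0.35,0],[0.1,-0.028,0,0,0,-0.55,0],[0.14,-0.039,0,0,0,-0.75,0],[0.175,-0.049,0,0,0,-0.9,0],[0.2,-0.056,0,0,0,-1,0],[0.208,-0.058,0,0,0,-1,0],[0.208,-0.058,0,0,0,-1,0]]'; python3 go.py .434 .167 .15 126.9
```

```text
t: 2.65
eef_pos: [0.4608, 0.0589, 0.2313]
tool_rot: [0.562, 0.827, -0.0, 0.0]
ft_force: [-0.8, -0.7, -0.5]
finger_gap: -0.0001
t 2.65 pos [0.4608 0.0589 0.2313] yaw 111.54 q [ 0.3   0.18 -0.62  2.01  0.12  0.99 -0.  ] F [-0.8 -0.7 -0.5]
shift [0.1104 0.0148 0.0813] turn [-0.     0.    -0.512]
```

```bash
python3 -m crank '[[0.03,0.004,0,0,0,-0.15,0],[0.07,0.01,0,0,0,-0.35,0],[0.1,0.014,0.01,0,0,-0.51,0],[0.11,0.015,0.04,0,0,-0.51,0],[0.11,0.015,0.08,0,0,-0.51,0],[0.11,0.015,0.11,0,0,-0.51,0],[0.11,0.015,0.11,0,0,-0.51,0]]'; python3 go.py .434 .167 .026 126.9;  python3 - <<'E'
from h import *
for n in("wrist","scene"):
    p,d=ctrl.get_image(n);cv2.imwrite(f"pics/{n}1.png",p)
E
```

```text
t: 3.35
eef_pos: [0.4323, 0.1635, 0.1178]
tool_rot: [0.449, 0.894, -0.003, -0.002]
ft_force: [-0.8, -0.1, 1.1]
finger_gap: -0.0002
t 3.35 pos [0.4323 0.1635 0.1178] yaw 126.67 q [ 0.07  0.37 -0.67  2.11  0.32  0.77 -0.16] F [-0.8 -0.1  1.1]
shift [0.0016 0.0042 0.0918] turn [-0.015 -0.003 -0.008]
```

View pics/wrist1.png

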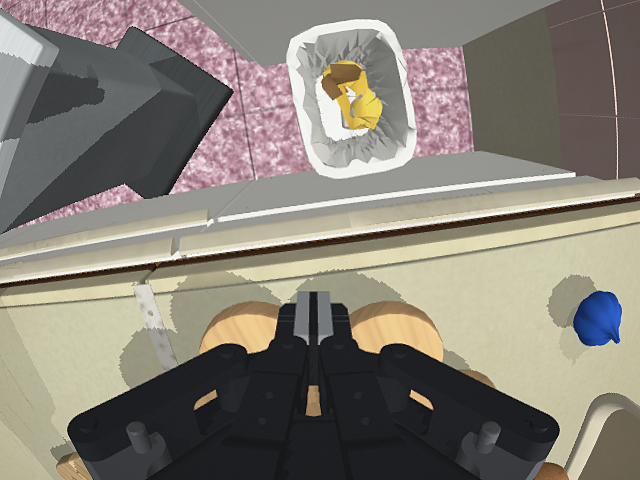

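View pics/scene1.png

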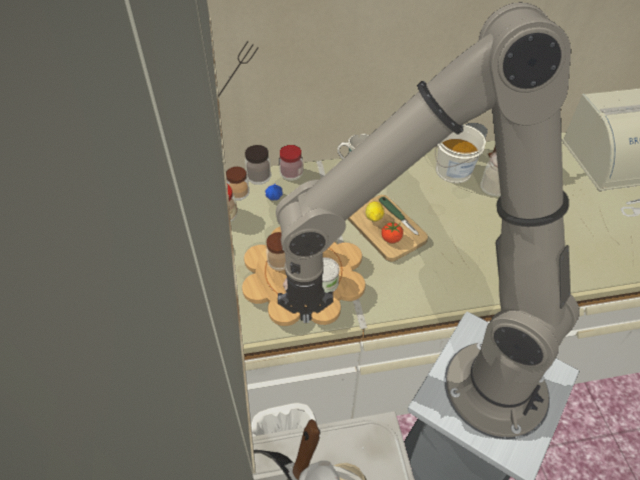

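```bash
cat > wr.py <<'E'
from h import *
from scipy.spatial.transform import Rotation as Ro
def wray(uv,z,s=None):
    s=s or ctrl.read_state();m=ctrl.camera_model("wrist");K=m["camera_matrix"];M=m["mount"]
    d=(np.array(uv,float)-K[:2,2])/K[0,0];r=np.hypot(*d);v=np.r_[d/r*np.sin(r),np.cos(r)]
    R=Ro.from_quat(s["tool_rot"]).as_matrix()
    o=R@M[:3,3]+s["eef_pos"];w=R@M[:3,:3]@v
    return o+w*(z-o[2])/w[2]
E
python3 - <<'E'
from wr import *
c=np.array([.557,.004])
for nm,uv,z in [("blue",(598,320),.025),("petalL",(240,302),.04),("petalR",(395,302),.04),("petalLleft",(200,345),.04),("petalRright",(442,345),.04),("tray",(590,400),0),("edge",(320,248),0)]:
    P=wray(uv,z);w=P[:2]-c;print(nm,P.round(3),np.hypot(*w).round(3),np.degrees(np.arctan2(w[1],w[0])).round(1))
E
```

```text
blue [0.698 0.264 0.025] 0.296 61.6
petalL [0.417 0.104 0.04 ] 0.173 144.4
petalR [0.502 0.168 0.04 ] 0.173 108.5
petalLleft [0.412 0.054 0.04 ] 0.154 161.0
petalRright [0.557 0.162 0.04 ] 0.158 89.9
tray [0.837 0.198 0.   ] 0.34 34.7
edge [0.446 0.158 0.   ] 0.19 125.9
```

```bash
python3 -m crank '[[0,0.002,0.02,-0.01,0,0,0],[0,0.002,0.05,-0.01,0,0,0],[0,0.002,0.075,-0.01,0,0,0],[0,0.002,0.088,-0.01,0,0,0],[0,0.002,0.092,-0.01,0,0,0],[0,0.002,0.092,-0.01,0,0,0],[0,0.002,0.092,-0.01,0,0,0]]'; python3 go.py .458 .135 .024 126.9
```

```text
t: 4.15
eef_pos: [0.4367, 0.1685, 0.0305]
tool_rot: [0.447, 0.894, 0.003, 0.002]
ft_force: [-0.4, -0.1, 0.1]
finger_gap: -0.0003
t 4.15 pos [0.4367 0.1685 0.0305] yaw 126.84 q [-0.04  0.51 -0.56  2.16  0.49  0.58 -0.32] F [-0.4 -0.1  0.1]
shift [-0.0396 -0.0031  0.0065] turn [ 0.014  0.001 -0.002]
```

```bash
python3 -m crank '[[0,0,0,0,0,0,0],[0,0,0,0,0,0,0]]'; python3 go.py .459 .134 .024 126.9
```

```text
t: 4.35
eef_pos: [0.4361, 0.1683, 0.03]
tool_rot: [0.447, 0.894, 0.003, 0.002]
ft_force: [-0.2, 0.5, -0.1]
finger_gap: -0.0
t 4.35 pos [0.4361 0.1683 0.03  ] yaw 126.85 q [-0.04  0.51 -0.56  2.16  0.5   0.58 -0.32] F [-0.2  0.5 -0.1]
shift [-0.0412 -0.0023  0.006 ] turn [ 0.012  0.001 -0.002]
```

```bash
python3 -m crank '[[-0.008,-0.002,0.003,0,0,0,0],[-0.016,-0.002,0.004,0,0,0,0],[-0.024,-0.002,0.004,0,0,0,0],[-0.032,-0.002,0.004,0,0,0,0],[-0.038,-0.002,0.004,0,0,0,0],[-0.04,-0.002,0.004,0,0,0,0],[-0.04,-0.002,0.004,0,0,0,0]]'; python3 go.py .459 .134 .024 126.9
python3 - <<'E'
from h import *
p,d=ctrl.get_image("wrist");cv2.imwrite("pics/wrist2.png",p)
E
```

```text
t: 5.05
eef_pos: [0.4582, 0.1347, 0.0253]
tool_rot: [0.448, 0.894, 0.002, 0.001]
ft_force: [-0.2, 1.0, -0.1]
finger_gap: -0.0005
t 5.05 pos [0.4582 0.1347 0.0253] yaw 126.82 q [ 0.04  0.53 -0.55  2.14  0.5   0.58 -0.23] F [-0.2  1.  -0.1]
shift [-0.001   0.0002  0.0013] turn [ 0.01  -0.    -0.003]
```

View pics/wrist2.png

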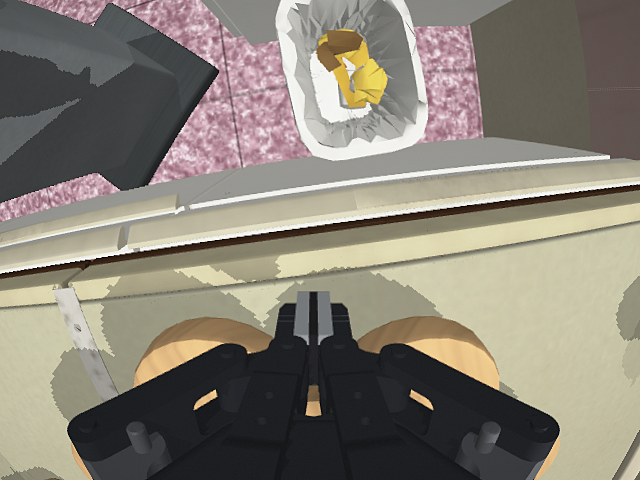

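```bash
python3 -m crank '[[0,0.0028,0,0,0,0.033,0],[-0.0002,0.0057,0,0,0,0.067,0],[-0.0004,0.0085,0,0,0,0.1,0],[-0.0004,0.0114,0,0,0,0.133,0],[-0.0007,0.0142,0,0,0,0.167,0],[-0.0009,0.017,0,0,0,0.2,0],[-0.0012,0.0199,0,0,0,0.233,0],[-0.0018,0.0241,0,0,0,0.283,0],[-0.0025,0.0283,0,0,0,0.333,0]]'; python3 go.py .459 .134 .024 116.9
```

```text
t: 6.0
eef_pos: [0.4822, 0.1501, 0.0254]
tool_rot: [0.524, 0.851, 0.002, 0.001]
ft_force: [-0.2, 0.4, 0.0]
finger_gap: -0.0002
t 6.0 pos [0.4822 0.1501 0.0254] yaw 116.75 q [-0.02  0.56 -0.5   2.08  0.46  0.61 -0.38] F [-0.2  0.4  0. ]
shift [-0.004  -0.028   0.0012] turn [ 0.009 -0.002 -0.005]
```

```bash
python3 -m crank '[[-0.0002,0.0043,0,0,0,0.05,0],[-0.0004,0.0085,0,0,0,0.1,0],[-0.0007,0.0128,0,0,0,0.15,0],[-0.0009,0.017,0,0,0,0.2,0],[-0.0014,0.0213,0,0,0,0.25,0],[-0.002,0.0255,0,0,0,0.3,0],[-0.0027,0.0297,0,0,0,0.35,0],[-0.0036,0.0339,0,0,0,0.4,0],[-0.0045,0.0381,0,0,0,0.45,0],[-0.0056,0.0422,0,0,0,0.5,0],[-0.0067,0.0463,0,0,0,0.55,0],[-0.008,0.0504,0,0,0,0.6,0],[-0.0094,0.0544,0,0,0,0.65,0],[-0.0109,0.0584,0,0,0,0.7,0],[-0.0124,0.0624,0,0,0,0.75,0],[-0.0141,0.0663,0,0,0,0.8,0],[-0.0159,0.0702,0,0,0,0.85,0],[-0.0178,0.074,0,0,0,0.9,0],[-0.0191,0.0765,0,0,0,0.933,0],[-0.0198,0.0778,0,0,0,0.95,0]]'; python3 go.py .459 .134 .024 88.5;  python3 - <<'E'
from h import *
for n in("wrist","scene","side"):
    p,d=ctrl.get_image(n);cv2.imwrite(f"pics/{n}3.png",p);np.save(f"pics/{n}3.npy",d)
E
```

```text
t: 8.0
eef_pos: [0.5615, 0.1686, 0.0261]
tool_rot: [0.718, 0.697, 0.004, 0.0]
ft_force: [0.5, 5.7, -2.1]
finger_gap: 0.0
t 8.0 pos [0.5615 0.1686 0.0261] yaw 88.3 q [-0.11  0.62 -0.38  1.9   0.35  0.67 -0.72] F [ 0.5  5.7 -2.1]
shift [-0.0376 -0.1014  0.0014] turn [ 0.01  -0.009 -0.007]
```

View pics/wrist3.png

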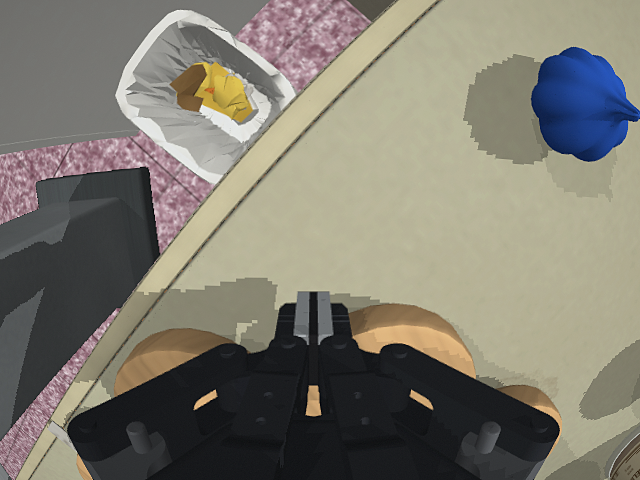

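View pics/scene3.png

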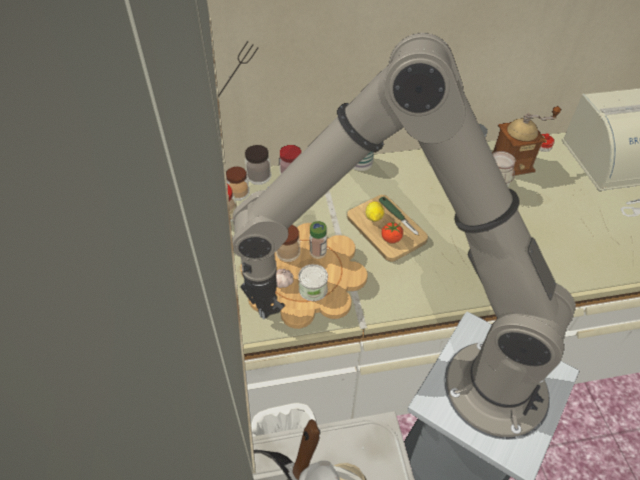

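View pics/side3.png

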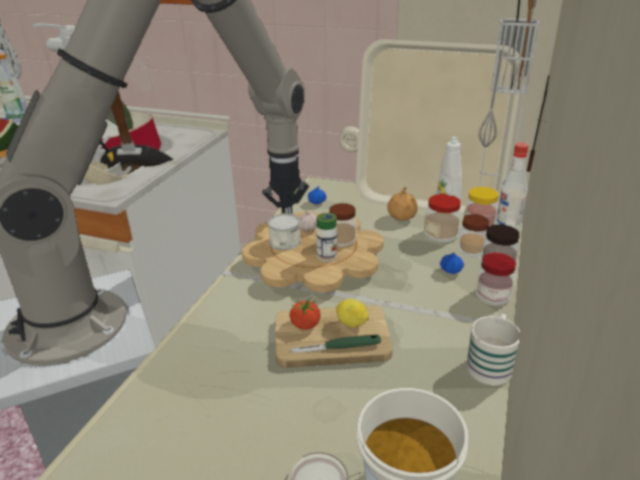

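```bash
cat > jar.py <<'E'
import sys;from h import *
t=sys.argv[1];r=list(map(int,sys.argv[2:6]))
c=np.array([.557,.004])
p=cv2.imread(f"pics/scene{t}.png");d=np.load(f"pics/scene{t}.npy")
C=cloud("scene",d);z=C[...,2];v,u=np.mgrid[:480,:640]
H,S,V=cv2.split(cv2.cvtColor(p,cv2.COLOR_BGR2HSV))
m=(u>r[0])&(u<r[1])&(v>r[2])&(v<r[3])&(z>.135)&(z<.16)
g=np.median(C[m],axis=0);w=g[:2]-c;print("scene",m.sum(),g.round(3),"r",np.hypot(*w).round(3),"ang",np.degrees(np.arctan2(w[1],w[0])).round(1))
p=cv2.imread(f"pics/side{t}.png");d=np.load(f"pics/side{t}.npy")
C=cloud("side",d);z=C[...,2];H,S,V=cv2.split(cv2.cvtColor(p,cv2.COLOR_BGR2HSV))
m=(u>290)&(u<370)&(v>200)&(v<275)&(H>40)&(H<90)&(S>80)&(V<160)
cc=max(cv2.findContours((m*255).astype(np.uint8),0,1)[0],key=cv2.contourArea);x,y,ww,h=cv2.boundingRect(cc);print("side cap",x,y,ww,h)
g=np.median(C[m&(z>.138)],axis=0);w=g[:2]-c;print("side cap top",g.round(3),"r",np.hypot(*w).round(3),"ang",np.degrees(np.arctan2(w[1],w[0])).round(1))
if t=="3":
    cs=[(277,334),(391,320),(391,356),(275,365)]
    cs=[(277,337),(282,310),(386,308),(391,352),(279,362)]
    print(plane("side",cs,.022).round(3).tolist())
E
python3 jar.py 3 300 335 215 250
```

```text
scene 207 [ 0.559 -0.065  0.143] r 0.069 ang -88.7
side cap 317 214 19 15
side cap top [ 0.555 -0.082  0.144] r 0.086 ang -91.4
[[0.364, -0.257, 0.022], [0.404, -0.184, 0.022], [0.597, -0.275, 0.022], [0.537, -0.392, 0.022], [0.342, -0.323, 0.022]]
```

```bash
python3 -m crank '[[0.0005,0.0029,0,0,0,0.033,0],[0.001,0.0058,0,0,0,0.067,0],[0.0015,0.0101,0,0,0,0.117,0],[0.0013,0.0144,0,0,0,0.167,0],[0.001,0.0187,0,0,0,0.217,0],[0.0005,0.023,0,0,0,0.267,0],[-0.0001,0.0272,0,0,0,0.317,0],[-0.0008,0.0315,0,0,0,0.367,0],[-0.0017,0.0357,0,0,0,0.417,0],[-0.0026,0.0399,0,0,0,0.467,0],[-0.0037,0.0441,0,0,0,0.517,0],[-0.0049,0.0483,0,0,0,0.567,0],[-0.0058,0.051,0,0,0,0.6,0],[-0.0063,0.0523,0,0,0,0.617,0],[-0.0063,0.0523,0,0,0,0.617,0]]'; python3 go.py .459 .134 .024 69.8;  python3 - <<'E'
from h import *
for n in("wrist","scene","side"):
    p,d=ctrl.get_image(n);cv2.imwrite(f"pics/{n}4.png",p);np.save(f"pics/{n}4.npy",d)
E
python3 jar.py 4 300 350 215 260
```

```text
t: 9.65
eef_pos: [0.6131, 0.1599, 0.0262]
tool_rot: [0.82, 0.572, 0.003, -0.0]
ft_force: [1.6, 5.0, 0.2]
finger_gap: -0.0
t 9.65 pos [0.6131 0.1599 0.0262] yaw 69.84 q [-0.14  0.67 -0.29  1.79  0.27  0.72 -0.93] F [1.6 5.  0.2]
shift [-0.0775 -0.1357  0.0013] turn [ 0.007 -0.01   0.001]
scene 208 [ 0.537 -0.062  0.143] r 0.069 ang -107.2
side cap 308 215 19 16
side cap top [ 0.533 -0.08   0.144] r 0.087 ang -106.2
```

View pics/wrist4.png

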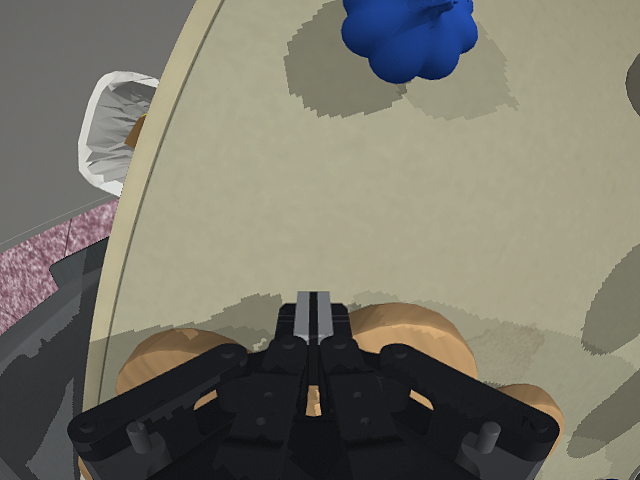

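View pics/side4.png

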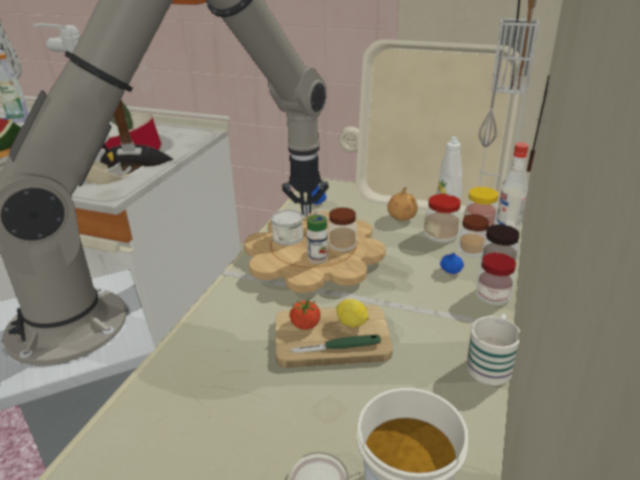

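```bash
python3 -m crank '[[0.003,-0.002,0,0,0,0,0],[0.008,-0.004,0,0,0,0,0],[0.014,-0.005,0,0,0,0,0],[0.022,-0.005,0,0,0,0,0],[0.03,-0.005,0,0,0,0,0],[0.036,-0.005,0,0,0,0,0],[0.036,-0.005,-0.01,0,0,0,0],[0.036,-0.005,-0.04,0,0,0,0],[0.036,-0.005,-0.08,0,0,0,0],[0.036,-0.005,-0.12,0,0,0,0],[0.036,-0.005,-0.16,0,0,0,0],[0.036,-0.005,-0.18,0,0,0,0],[0.036,-0.005,-0.18,0,0,0,0],[0.036,-0.005,-0.18,0,0,0,0]]'; python3 go.py .459 .134 .024 69.8;  python3 - <<'E'
from h import *
for n in("wrist","scene","side"):
    p,d=ctrl.get_image(n);cv2.imwrite(f"pics/{n}5.png",p);np.save(f"pics/{n}5.npy",d)
E
python3 jar.py 5 300 350 215 260; python3 an3.py 5|grep fit; python3 an3.py 4|grep fit
```

```text
t: 11.2
eef_pos: [0.6195, 0.1942, 0.2067]
tool_rot: [0.82, 0.572, 0.003, 0.0]
ft_force: [-0.0, 0.5, -0.3]
finger_gap: -0.0002
t 11.2 pos [0.6195 0.1942 0.2067] yaw 69.84 q [-0.15  0.48 -0.34  1.63  0.18  1.06 -0.9 ] F [-0.   0.5 -0.3]
shift [-0.1127 -0.1306  0.1817] turn [ 0.007 -0.009  0.001]
scene 208 [ 0.536 -0.061  0.143] r 0.069 ang -107.7
side cap 308 216 19 15
side cap top [ 0.533 -0.081  0.144] r 0.088 ang -105.6
fit top [0.5584 0.0029 0.1915] 10.969323225968898 0.0015733615646258033 110
fit top [0.5597 0.0041 0.1898] 10.875440425576832 0.0018610929591939898 100
  return _methods._mean(a, axis=axis, dtype=dtype,
  ret = um.true_divide(
```

View pics/scene5.png

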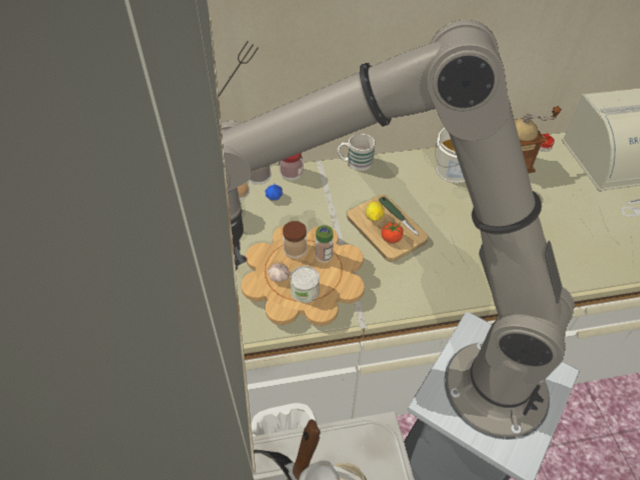

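View pics/side5.png

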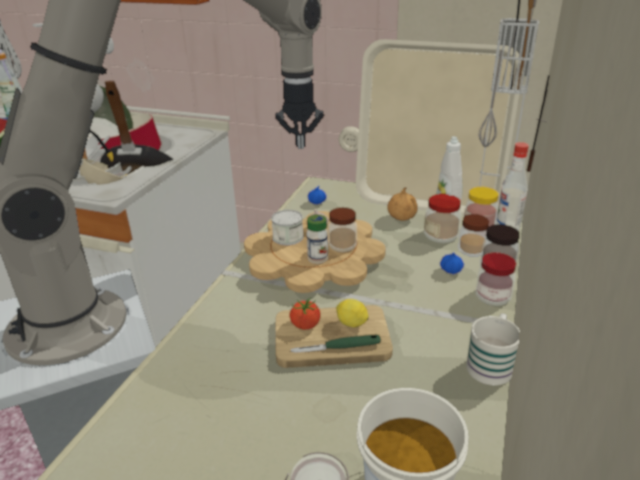

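```bash
python3 -c "
from bench import ctrl
print(ctrl.close_job())"
```

```text
the job is handed in; nothing more can be done
None
```

I turned the turntable clockwise (seen from above) by about 48°, using the shut fingertips in one notch at about 0.26 rad/s. I then drew the finger out sideways, raised it clear and handed the job in at about 11 s.

**Jar position:** In the last scene picture the green-capped jar stands 69 mm from the axis, at about −108° to −109°. My estimates of the direction to the middle of the board range from −107° to −109°. That puts the jar about 2–3 mm from the target point, against the 20 mm allowed.

**Other things:** By eye, everything on the turntable stands upright. The board, tomato, lemon, peeler and blue look-alikes look unmoved. The wrist force readings at the end of each move stayed under about 6 N, and the reading is near zero now that the finger is clear.

**Where checks disagreed:**
- **Jar distance in the side view:** the side camera's depth put the jar at 87–88 mm from the axis and about −106°. I put this down to that camera seeing only the near face of the cap, and trusted the scene view.
- **Turntable centre:** the fits for it varied by about 5–10 mm depending on the method; the final one is (0.558, 0.003).
- **Lag while turning:** midway, the finger had moved about 8° further than the turntable because of slack in the notch. I corrected for this in the last arc, working from the picture.

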